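Meter grinding balls out of a slide-gate dispenser

TASK

Take the grinding balls for one milling run: pull the dispenser's bottom gate partway out by its black handle, just far enough that the two compartments farthest from the handle drop their four balls into the tray below, then push the gate fully home again. The other four balls must stay in the dispenser. Leave the bottle, jar and tape standing where they are.

Things in the scene. Friction and masses are not known exactly. Their poses are not given: they have to be found in the camera images.
- hopper: Fixed ball dispenser: narrow clear-sided hopper on four 10 mm legs (x +-66, y +-56 mm), open on top, with a sliding gate as its floor. Origin on the bench under its centre, z up, x along its length; the gate's handle sticks out at the -x end. Hopper 140 mm long (x -70 to +70), 38 mm wide, flaring to 84 mm at its top, 193 mm above the bench.
- compartments (a point): Centre of the compartments' common floor (the gate's top face), 100 mm above the bench; axes as the hopper's. Three 4 mm dividers, 65 mm high, make four compartments in a row, each 30 x 30 mm, with centres at x = +51, +17, -17, -51 mm. Each holds two balls, one on the other.
- gate (a joint): How far the gate is pulled out, m: 0 = fully home (stop), up to 0.134 (all open), moving along hopper -x. About 2.5 N friction plus the balls' drag; no spring, stays where left. Starts up to 6 mm ajar.
- gate_edge (a point): Far (+x) edge of the gate, at hopper x = 70 mm minus the joint value. The compartment farthest from the handle opens first: all uncovered at gate = 0.034, the second at 0.068. The third starts to open at 0.072 and can lose a ball from about 0.083. A ball drops when its opening is nearly as wide as the ball.
- gate_grip (a point): Point in the gate's upright black handle, a block 16 mm (hopper x) by 30 mm (hopper y), its top 174 mm above the bench. The point is on its centre line, 18 mm below its top, 156 mm above the bench, with axes as the hopper's; at gate = 0 it is at hopper x = -135, y = 0 mm, 65 mm from the end wall. Room for fingers on all sides; the gate's plate (38 mm wide) is 56 mm below it.
- tray: Loose open aluminium tray under the hopper, 120 x 84 mm (long along its x), 45 mm high, walls 3 mm, 0.45 kg. Origin at the centre of its underside; z up. It already stands under the two compartments farthest from the handle.
- bottle: Bystander: white plastic bottle, 66 mm across, 190 mm high; origin at the centre of its underside.
- jar: Bystander: glass jar with blue cap, 72 mm across, 100 mm high; origin at the centre of its underside.
- tape: Bystander: black roll of tape lying flat, 100 mm across, 45 mm high; origin at the centre of its underside.
- ball1a: White ceramic grinding ball, 26 mm across, 34 g, origin at its centre; at the start the lower ball in compartment 1 (compartment 1 is the farthest from the gate's handle, at hopper x = +51 mm).
- ball1b: White ceramic grinding ball, 26 mm across, 34 g, origin at its centre; at the start the upper ball in compartment 1 (compartment 1 is the farthest from the gate's handle, at hopper x = +51 mm).
- ball2a: White ceramic grinding ball, 26 mm across, 34 g, origin at its centre; at the start the lower ball in compartment 2 (compartment 1 is the farthest from the gate's handle, at hopper x = +17 mm).
- ball2b: White ceramic grinding ball, 26 mm across, 34 g, origin at its centre; at the start the upper ball in compartment 2 (compartment 1 is the farthest from the gate's handle, at hopper x = +17 mm).
- ball3a: White ceramic grinding ball, 26 mm across, 34 g, origin at its centre; at the start the lower ball in compartment 3 (compartment 1 is the farthest from the gate's handle, at hopper x = -17 mm).
- ball3b: White ceramic grinding ball, 26 mm across, 34 g, origin at its centre; at the start the upper ball in compartment 3 (compartment 1 is the farthest from the gate's handle, at hopper x = -17 mm).
- ball4a: White ceramic grinding ball, 26 mm across, 34 g, origin at its centre; at the start the lower ball in compartment 4 (compartment 1 is the farthest from the gate's handle, at hopper x = -51 mm).
- ball4b: White ceramic grinding ball, 26 mm across, 34 g, origin at its centre; at the start the upper ball in compartment 4 (compartment 1 is the farthest from the gate's handle, at hopper x = -51 mm).
Not all that is in view belongs to the job. Leave any purple look-alike of the tray alone.

How it is judged:
By the outcome, as a careful person would: the job done as asked, in the order asked, and still so for the second after the job is handed in, with the robot touching nothing.
It also fails if it takes over 38 s, if anything falls off the work surface, if the arm or the gripper's body presses on something with over 40 N, if the wrist force passes 120 N, or if a joint passes its speed limit or range.

ROBOT

A 6-joint arm with a two-finger parallel gripper is mounted at the origin on the work surface. World frame = base frame: x ahead of the robot, y to its left, z up, the work surface at z = 0. Lengths are in m, angles in degrees, forces in N, time in s.
With the tool pointing down it reaches from about 0.4 to 0.825 m from the base axis. Payload 7 kg.
Tool frame: the origin (TCP) lies on the mounting face of the last link; the fingertips stand 178 mm ahead of it and the grasp point (between the pads) lies 159 mm ahead of it; z points along the fingers, y is the direction in which the jaws open and shut (so a half turn about z gives the same grasp; the last joint's range is limited). The gripper opens to 88 mm and grips with 3 to 60 N. Pads are 19 mm wide; open, the fingers measure 130 mm over their backs; the gripper's body (78 mm by 193 mm) begins 47 mm behind the grasp point.
Start: joints at [-50.071, 20.546, 0.682, 0, -70.136, -16.507], TCP at [0.268, -0.619, 0.405] pointing down, gripper open.
Joint ranges: [-176.03, 176.03], [-82.01, 121.73], [-58.28, 71.71], [-173.87, 95.51], [-174.79, -0.11], [-173.66, 173.66]. Speed limits (degrees/s): [136.94, 136.94, 172.46, 180, 180, 180].

INTERFACE

Orientations are given as [roll, pitch, yaw] about the fixed x, y, z axes, in that order (R = Rz(yaw) Ry(pitch) Rx(roll)).
In Python, from plant import r gives the robot as it stands. The module is installed in compiled form; this text tells all that it offers.
- The arm moves only by the tool carry_out, never from a script. Its argument "plan" is a list of rows, each a list of 3 entries, a list of its own where there are three numbers: the shift along the tool's x, y, z in m, then the turn, a rotation vector about the tool's x, y, z in degrees, then the closure in counts, from 0 (fully open) to 255 (shut). In form: [[[x, y, z], [ax, ay, az], hand], ...]. A call has 1 to 12 rows; each row shifts and turns the commanded pose from where the row before left it, along the tool's axes as they then stand; what a row does not reach is not made up. A row lasts 1/12 s, in which the tool goes at most 41.7 mm and 7.16 degrees, less where a joint would pass 70% of its speed; a pose out of reach is approached as far as the arm can. A call is refused whole if a number of a shift passes 0.0417 or a number of a turn 7.16, either way. A call with a gripper value outside its range is refused whole. The fingers move at their own pace and stop on an object; "grip_force" is the grip in N (left out, the last holds). Time passes only in rows, so rows that do not move let the fingers close. It gives the time, the measured TCP pose, the force and the opening at its end, in the units of the state.
- r.get_state(): the state, without advancing time (a new reading comes with each control period).
- r.capture(name): name is "scene" or "top" or "wrist"; returns the picture (400x640x3 uint8, red, green, blue); there is no depth.
- r.get_calibration(name): a dict with "K" (3x3 intrinsics, pixels), "rvec" (rotation vector, rad) and "tvec" (3), from world to camera coordinates, as OpenCV has them. Camera axes: x right, y down, z forward; pixel columns grow to the right and rows downward; lengths in m; the calibration is good to about 2 mm. A picture is of the moment at which its call begins: read the wrist's pose just before it. get_calibration takes no time and is no camera call; for the wrist camera it gives the pose at the moment of the call.
- r.close_job(): hands the job in, once; it reports no verdict.
The state is a dict: "time_s": time; "joints": joint angles; "qd": joint speeds; "joint_torque": joint torques, N m; "tcp_pos": TCP position; "eef_rot": TCP orientation; "contact_force": force on the tool from outside, world axes, zero at the start; "moment": the same for the moment, N m; "gripper_width": finger opening in m.
Only numpy, scipy, OpenCV 4.12 (cv2) and the standard library are available. Lean on these libraries where they do the work, as an engineer would, in place of code of your own. Each camera call takes 0.05 s, during which the arm holds its last target. There are 200 camera calls.

## Working session

There is one attempt and no reset: what is moved stays moved. The work goes in short steps, Python scripts to look and compute and a tool call to move; the robot and the scene stay as the last step left them, time stands still between calls to the robot, and variables do not carry over. Pictures are saved under pics/ and viewed, about 8 in all and at most 12, crops included, and the job is handed in when it is done.

Besides the shell and the picture viewer there is one more tool, called after "Request:" as name(argument=value, ...) on one line, values as JSON. carry_out: Moves the arm, as the interface text tells. Its arguments: {"type":"object","properties":{"plan":{"type":"array","items":{"type":"array"}},"grip_force":{"type":"number"}},"required":["plan"]}

```bash
mkdir -p pics
python3 - <<'E'
from plant import r
import cv2
for n in("scene","top"):
    cv2.imwrite(f"pics/{n}0.png",cv2.cvtColor(r.capture(n),cv2.COLOR_RGB2BGR))
    print(n,r.get_calibration(n))
print(r.get_state())
E
```

```text
scene {'K': array([[482.34045054,   0.        , 315.30469616],
       [  0.        , 482.34045054, 202.59446637],
       [  0.        ,   0.        ,   1.        ]]), 'rvec': array([ 2.4378822 ,  1.08460777, -0.27174696]), 'tvec': array([-0.35236377, -0.32068425,  1.56630692])}
top {'K': array([[376.82196275,   0.        , 312.88440194],
       [  0.        , 376.82196275, 198.08842282],
       [  0.        ,   0.        ,   1.        ]]), 'rvec': array([ 2.10382196, -2.14174108,  0.1411419 ]), 'tvec': array([0.0168153 , 0.5421535 , 1.04247491])}
{'time_s': 0.1, 'joints': array([-5.00717827e+01,  2.05862017e+01,  6.40709020e-01, -1.72854217e-02,
       -7.01345499e+01, -1.65056319e+01]), 'qd': array([-0.0336861 , -0.028408  ,  0.0642246 ,  0.07916509, -0.00938008,
       -0.00606033]), 'joint_torque': array([-8.67390772e-04, -5.84162343e+01,  2.93750632e+01,  7.01559216e+00,
        1.01276266e-02, -6.62409366e-05]), 'tcp_pos': array([ 0.26824046, -0.61923696,  0.40384316]), 'eef_rot': array([ 1.79918639e+02, -7.16207544e-03, -1.56583295e+02]), 'contact_force': array([-0.22832331, -0.42590847, -0.42871002]), 'moment': array([ 0.03625072, -0.04474332, -0.0035665 ]), 'gripper_width': 0.08747420153174085}
```

View pics/scene0.png

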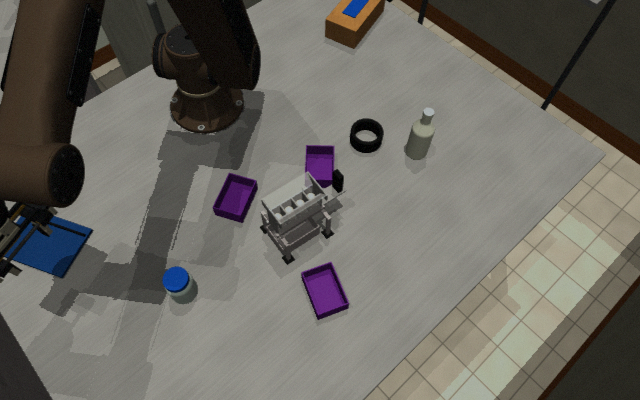

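View pics/top0.png

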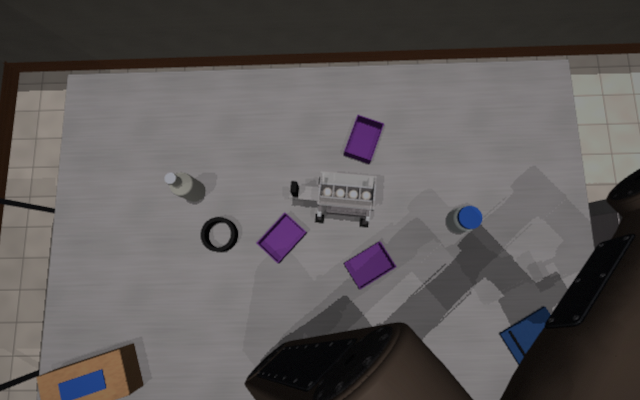

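The pictures show the hopper near top pixel (347,195), with its black handle at (295,188) in the top view and (338,181) in the scene view. The tape and bottle stand beyond the handle. I'll enlarge both for measuring.

```bash
cat > h.py <<'E'
import numpy as np, cv2
from plant import r
def ray(n,uv):
    c=r.get_calibration(n); R=cv2.Rodrigues(c["rvec"])[0]
    d=R.T@np.linalg.inv(c["K"])@np.array([*uv,1.]); return -R.T@c["tvec"].ravel(),d
def atz(n,uv,z):
    o,d=ray(n,uv); return o+d*(z-o[2])/d[2]
def proj(n,P):
    c=r.get_calibration(n); return cv2.projectPoints(np.float64(P).reshape(-1,1,3),c["rvec"],c["tvec"],c["K"],None)[0].reshape(-1,2)
def crop(img,x,y,w,h,s): return cv2.resize(img[y:y+h,x:x+w],None,fx=s,fy=s,interpolation=cv2.INTER_CUBIC)
E
python3 - <<'E'
from h import *
a=cv2.imread("pics/top0.png");b=cv2.imread("pics/scene0.png")
cv2.imwrite("pics/c0.png",np.vstack([crop(a,280,160,110,75,7)[:, :],crop(b,245,160,110,0+100,7)])[:1225]) if 0 else None
cv2.imwrite("pics/c0.png",np.hstack([crop(a,285,160,100,70,4),crop(b,255,160,100,70,4)]))
cv2.imwrite("pics/c1.png",crop(a,283,162,100,70,8))
for p in[(295,184),(295,188)]: print(atz("top",p,.174))
E
```

```text
[0.55846587 0.04855175 0.174     ]
[0.54806372 0.04863114 0.174     ]
```

View pics/c1.png

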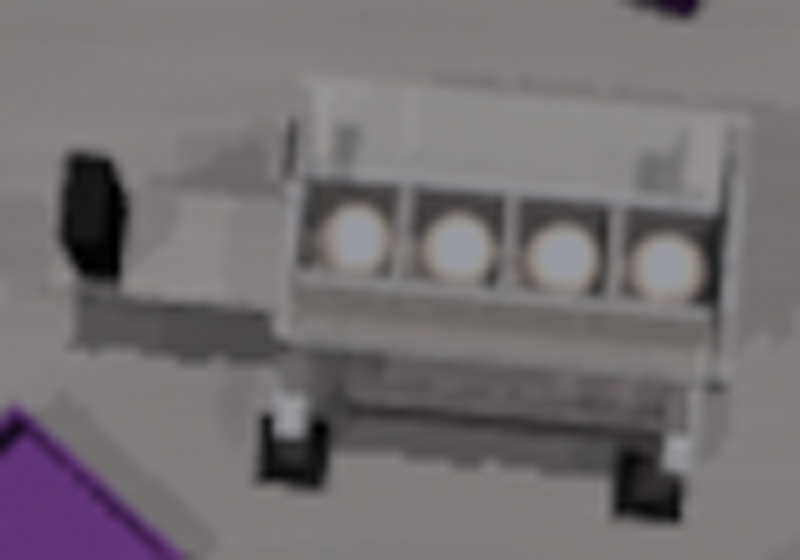

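Enlarged top view: rim corners at crop (308,78), (745,112), (280,335) and (715,378). The handle top is around (65–125, 152–280). I'll fit the pose.

Run:
```python
from h import *
from scipy.optimize import least_squares
f=lambda u,v:np.array([283+(u+.5)/8-.5,162+(v+.5)/8-.5])
uv=np.array([f(308,78),f(745,112),f(280,335),f(715,378)])
L=np.array([[-.07,.042,.193],[.07,.042,.193],[-.07,-.042,.193],[.07,-.042,.193]])
def W(p,L):
    L=np.atleast_2d(L);c,s=np.cos(p[2]),np.sin(p[2]);return np.c_[p[0]+c*L[:,0]-s*L[:,1],p[1]+s*L[:,0]+c*L[:,1],L[:,2]]
s=least_squares(lambda p:(proj("top",W(p,L))-uv).ravel(),[.55,-.08,-1.6])
p=s.x;print(p[:2],np.degrees(p[2]),s.fun.round(2))
print("cam",ray("top",(0,0))[0])
np.save("p.npy",p)
a=cv2.imread("pics/top0.png");b=cv2.imread("pics/scene0.png")
H=[[x,y,z] for x in(-.143,-.127) for y in(-.015,.015) for z in(.174,.1)]
Q=np.vstack([L,[[x,y,0] for x in(-.066,.066) for y in(-.056,.056)],H])
out=[]
for n,im,x,y in(("top",a,283,162),("scene",b,255,160)):
    c=crop(im,x,y,100,75,8)
    for i,q in enumerate(proj(n,W(p,Q))): cv2.circle(c,tuple(int(t) for t in (q-[x,y]+.5)*8),3,[(0,255,0),(0,0,255),(255,0,0)][(i>3)+(i>7)],-1)
    out.append(c)
cv2.imwrite("pics/c2.png",cv2.resize(np.vstack(out),None,fx=.5,fy=.5) if 0 else out[1]); cv2.imwrite("pics/c3.png",out[0])
print("grip",W(p,[-.135,0,.156]))
```

```text
[ 0.53751333 -0.08099292] -96.78867812198574 [-0.92 -0.69  0.28  0.29 -0.81  0.09  1.42  0.25]
cam [ 0.36616754 -0.0236809   1.11639046]
grip [[0.55347137 0.05306058 0.156     ]]
```

View pics/c2.png

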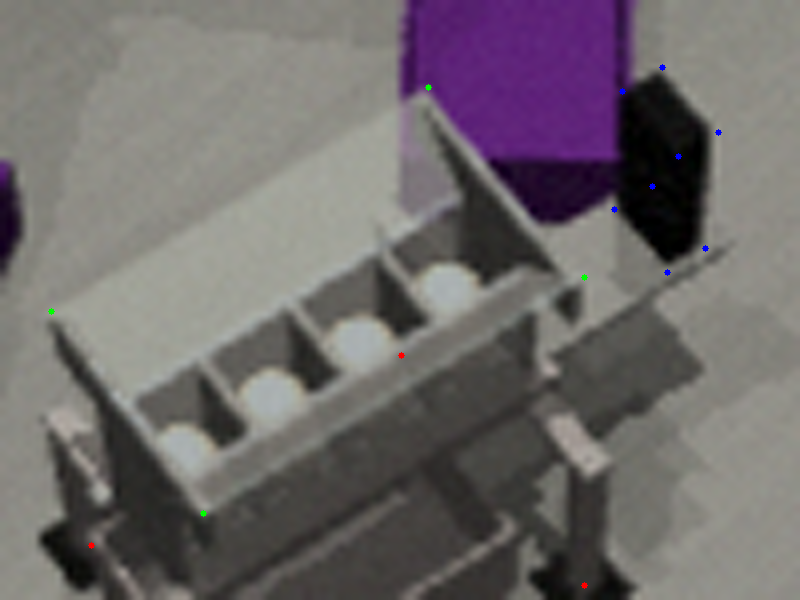

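View pics/c3.png

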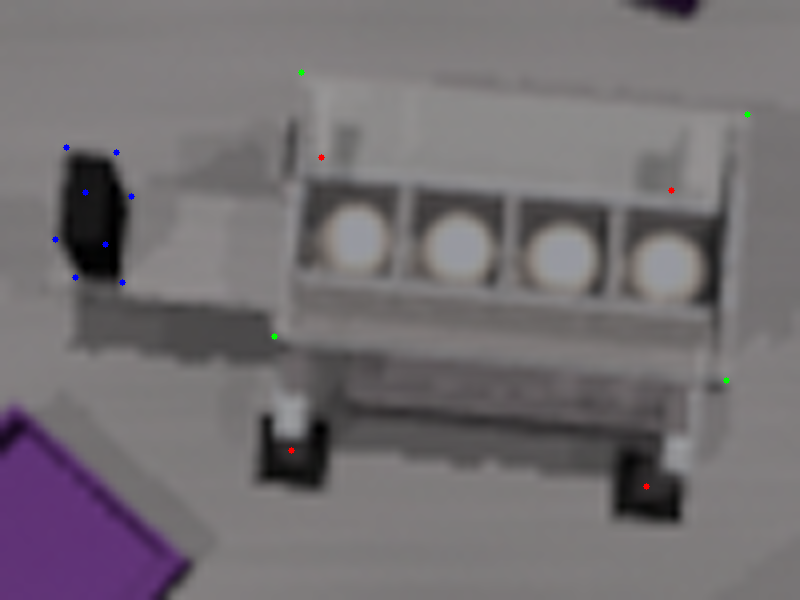

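The fit places the grip point near (0.553, 0.053) with hopper yaw about −97°. The overlay agrees to roughly 3 mm in both views. I'll go above the handle with the jaws across hopper y.

Request:
carry_out(plan=[[[0,0,-0.004],[0,0,-6.64],0],[[0,0,-0.004],[0,0,-6.64],0],[[0,0,-0.004],[0,0,-6.64],0],[[0,0,-0.004],[0,0,-6.64],0],[[0,0,-0.004],[0,0,-6.64],0],[[0,0,-0.004],[0,0,-6.64],0],[[0,0,-0.004],[0,0,-6.64],0],[[0,0,-0.004],[0,0,-6.64],0],[[0,0,-0.004],[0,0,-6.64],0],[[-0.039,-0.0113,0],[0,0,0],0],[[-0.039,-0.0113,0],[0,0,0],0],[[-0.039,-0.0113,0],[0,0,0],0]])

```text
time_s: 1.1
tcp_pos: [0.3158, -0.5062, 0.4396]
eef_rot: [179.9, 0.1, -96.9]
contact_force: [0.9, 0.1, 0.5]
gripper_width: 0.0874
```

Request:
carry_out(plan=[[[-0.039,-0.0113,0],[0,0,0],0],[[-0.039,-0.0113,0],[0,0,0],0],[[-0.039,-0.0113,0],[0,0,0],0],[[-0.039,-0.0113,0],[0,0,0],0],[[-0.039,-0.0113,0],[0,0,0],0],[[-0.039,-0.0113,0],[0,0,0],0],[[-0.039,-0.0113,0],[0,0,0],0],[[-0.039,-0.0113,0],[0,0,0],0],[[-0.039,-0.0113,0],[0,0,0],0],[[-0.039,-0.0113,0],[0,0,0],0],[[-0.039,-0.0113,0],[0,0,0],0],[[-0.039,-0.0113,0],[0,0,0],0]])

```text
time_s: 2.1
tcp_pos: [0.5061, -0.0566, 0.4407]
eef_rot: [-180.0, 0.0, -96.8]
contact_force: [1.3, -0.2, 0.5]
gripper_width: 0.0878
```

Request:
carry_out(plan=[[[-0.039,-0.0113,0],[0,0,0],0],[[-0.039,-0.0113,0],[0,0,0],0],[[-0.039,-0.0113,0],[0,0,0],0],[[0,0,0],[0,0,0],0],[[0,0,0],[0,0,0],0]])

```text
time_s: 2.52
tcp_pos: [0.5541, 0.0556, 0.4396]
eef_rot: [179.9, -0.0, -96.6]
contact_force: [-0.3, -0.2, 0.1]
gripper_width: 0.0875
```

Run:
```python
from h import *
s=r.get_state();print(s["tcp_pos"],s["eef_rot"],s["time_s"],s["contact_force"])
im=cv2.cvtColor(r.capture("wrist"),cv2.COLOR_RGB2BGR)
p=np.load("p.npy");c,n=np.cos(p[2]),np.sin(p[2])
L=np.array([[x,y,.174] for x in(-.143,-.127) for y in(-.015,.015)]+[[-.07,y,.193] for y in(-.042,.042)])
W=np.c_[p[0]+c*L[:,0]-n*L[:,1],p[1]+n*L[:,0]+c*L[:,1],L[:,2]]
q=proj("wrist",W);print(q.round(1).tolist())
for t in q: cv2.circle(im,tuple(int(v) for v in t),3,(0,255,0),-1)
cv2.imwrite("pics/w1.png",im)
```

```text
[0.55410072 0.05560903 0.43960261] [ 1.79903259e+02 -4.48314339e-02 -9.66496714e+01] 2.5167 [-0.33483391 -0.17474253  0.05562485]
[[338.2, 213.1], [301.6, 213.1], [338.5, 194.2], [301.4, 194.2], [380.0, 121.9], [260.3, 121.7]]
```

View pics/w1.png

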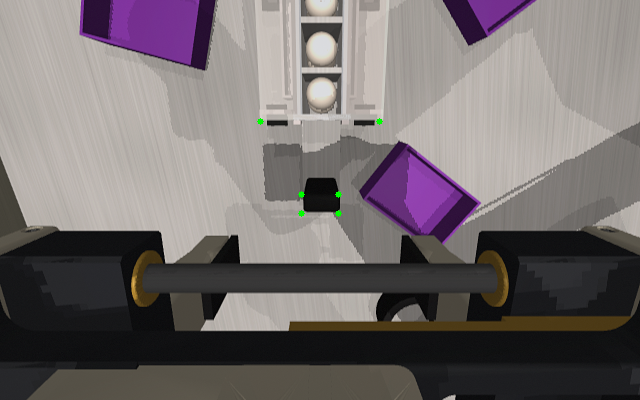

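The wrist view shows the handle at columns 302–340, rows ~194–212, matching the prediction to about 1 mm, with the hopper walls vertical in the image. I'll descend, then grip.

Request:
carry_out(plan=[[[0.0026,0,0.031],[0,0,0],0],[[0,0,0.031],[0,0,0],0],[[0,0,0.031],[0,0,0],0],[[0,0,0.031],[0,0,0],0],[[0,0,0],[0,0,0],0],[[0,0,0],[0,0,0],120],[[0,0,0],[0,0,0],255],[[0,0,0],[0,0,0],255],[[0,0,0],[0,0,0],255],[[0,0,0],[0,0,0],255],[[0,0,0],[0,0,0],255],[[0,0,0],[0,0,0],255]], grip_force=50)

```text
time_s: 3.57
tcp_pos: [0.5533, 0.051, 0.3172]
eef_rot: [-180.0, 0.0, -96.8]
contact_force: [-0.6, -0.6, 0.8]
gripper_width: 0.0465
```

Request:
carry_out(plan=[[[0,0,0],[0,0,0],255],[[0,0,0],[0,0,0],255],[[0,0,0],[0,0,0],255],[[0,0,0],[0,0,0],255],[[0,0,0],[0,0,0],255],[[0,0,0],[0,0,0],255]])

```text
time_s: 4.07
tcp_pos: [0.5523, 0.0509, 0.3165]
eef_rot: [179.9, -0.0, -96.8]
contact_force: [-6.7, 0.4, 4.3]
gripper_width: 0.0295
```

Gripped (29.5 mm). Next I push gently home to find the stop.

Request:
carry_out(plan=[[[0.002,0,0],[0,0,0],255],[[0,0,0],[0,0,0],255],[[0,0,0],[0,0,0],255]])

```text
time_s: 4.32
tcp_pos: [0.5521, 0.0499, 0.3165]
eef_rot: [179.9, 0.1, -96.8]
contact_force: [-7.3, 8.5, 4.8]
gripper_width: 0.0297
```

Request:
carry_out(plan=[[[0.002,0,0],[0,0,0],255],[[0,0,0],[0,0,0],255],[[0,0,0],[0,0,0],255]])

```text
time_s: 4.57
tcp_pos: [0.552, 0.0494, 0.3166]
eef_rot: [179.9, 0.2, -96.8]
contact_force: [-9.2, 18.2, 5.1]
gripper_width: 0.0297
```

The force rises at the stop (home ≈ TCP y 0.050). I'll relieve the side load and pull to about 55 mm first.

Request:
carry_out(plan=[[[-0.004,0.0015,0],[0,0,0],255],[[-0.008,0,0],[0,0,0],255],[[-0.008,0,0],[0,0,0],255],[[-0.008,0,0],[0,0,0],255],[[-0.008,0,0],[0,0,0],255],[[-0.008,0,0],[0,0,0],255],[[-0.008,0,0],[0,0,0],255],[[-0.006,0,0],[0,0,0],255],[[0,0,0],[0,0,0],255],[[0,0,0],[0,0,0],255]])

```text
time_s: 5.4
tcp_pos: [0.5581, 0.105, 0.3166]
eef_rot: [180.0, 0.0, -96.8]
contact_force: [-1.9, 1.2, 2.0]
gripper_width: 0.0298
```

The gate is at ≈ 55 mm, so 19 mm more to reach 74 mm.

Request:
carry_out(plan=[[[-0.005,0,0],[0,0,0],255],[[-0.005,0,0],[0,0,0],255],[[-0.004,0,0],[0,0,0],255],[[-0.003,0,0],[0,0,0],255],[[-0.002,0,0],[0,0,0],255],[[0,0,0],[0,0,0],255],[[0,0,0],[0,0,0],255],[[0,0,0],[0,0,0],255],[[0,0,0],[0,0,0],255],[[0,0,0],[0,0,0],255],[[0,0,0],[0,0,0],255]])

```text
time_s: 6.32
tcp_pos: [0.5603, 0.1239, 0.3166]
eef_rot: [180.0, 0.0, -96.8]
contact_force: [-3.8, 2.6, 1.7]
gripper_width: 0.0299
```

Run:
```python
from h import *
s=r.get_state();print(s["tcp_pos"],s["contact_force"],s["time_s"])
w,b,t=[cv2.cvtColor(r.capture(n),cv2.COLOR_RGB2BGR) for n in("wrist","scene","top")]
cv2.imwrite("pics/m1.png",np.vstack([np.hstack([crop(w,200,0,200,150,2),crop(b,250,160,100,75,4)]),np.hstack([crop(t,300,165,100,70,4),crop(b,240,200,100,70,4)])]))
```

```text
[0.56028337 0.12393533 0.3165579 ] [-3.82574512  2.62106667  1.6844572 ] 6.3167
```

View pics/m1.png

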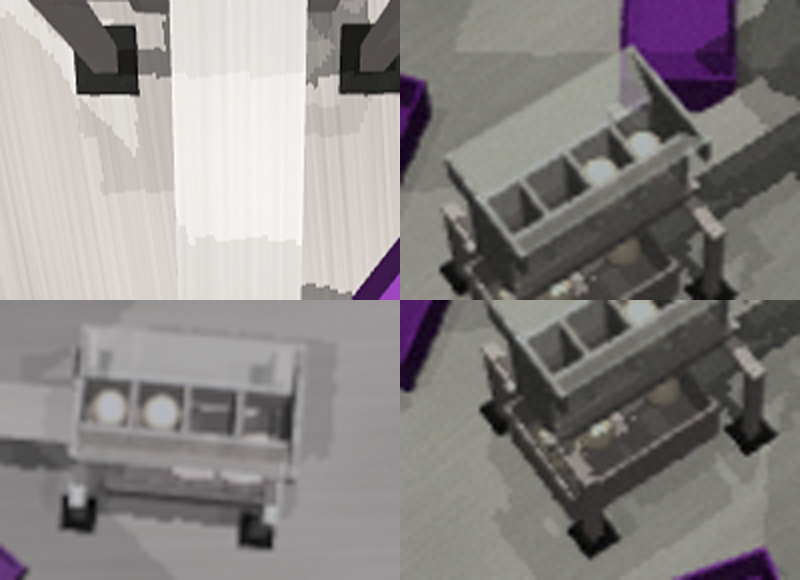

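Compartments 1 and 2 are empty in both views, 3 and 4 still show their balls, and balls lie in the tray. Pushing home.

Request:
carry_out(plan=[[[0.005,0,0],[0,0,0],255],[[0.008,0,0],[0,0,0],255],[[0.008,0,0],[0,0,0],255],[[0.008,0,0],[0,0,0],255],[[0.008,0,0],[0,0,0],255],[[0.008,0,0],[0,0,0],255],[[0.008,0,0],[0,0,0],255],[[0.008,0,0],[0,0,0],255],[[0.006,0,0],[0,0,0],255],[[0.003,0,0],[0,0,0],255],[[0.002,0,0],[0,0,0],255],[[0,0,0],[0,0,0],255]])

```text
time_s: 7.47
tcp_pos: [0.5519, 0.052, 0.3166]
eef_rot: [180.0, -0.0, -96.8]
contact_force: [-1.8, 1.6, -0.7]
gripper_width: 0.0296
```

Request:
carry_out(plan=[[[0.003,0,0],[0,0,0],255],[[0.001,0,0],[0,0,0],255],[[0.001,0,0],[0,0,0],255],[[0,0,0],[0,0,0],255],[[0,0,0],[0,0,0],255]])

```text
time_s: 7.88
tcp_pos: [0.5516, 0.0495, 0.3166]
eef_rot: [-179.9, 0.2, -96.8]
contact_force: [-5.1, 17.2, 0.9]
gripper_width: 0.0297
```

Seated at the stop again (same position and 17 N). Releasing and rising.

Request:
carry_out(plan=[[[0,0,0],[0,0,0],0],[[0,0,0],[0,0,0],0],[[0,0,0],[0,0,0],0],[[0,0,0],[0,0,0],0],[[0,0,0],[0,0,0],0],[[0,0,0],[0,0,0],0],[[0,0,-0.02],[0,0,0],0],[[0,0,-0.035],[0,0,0],0],[[0,0,-0.035],[0,0,0],0],[[0,0,-0.035],[0,0,0],0],[[0,0,-0.035],[0,0,0],0],[[0,0,0],[0,0,0],0]])

```text
time_s: 8.88
tcp_pos: [0.5524, 0.0468, 0.4846]
eef_rot: [-179.4, 0.2, -96.8]
contact_force: [1.8, -0.4, 1.6]
gripper_width: 0.0878
```

Request:
carry_out(plan=[[[0.04,0,0],[0,0,0],0],[[0.04,0,0],[0,0,0],0],[[0,0,0],[0,0,0],0],[[0,0,0],[0,0,0],0]])

```text
time_s: 9.22
tcp_pos: [0.5414, -0.0341, 0.4767]
eef_rot: [-180.0, 0.0, -97.0]
contact_force: [0.1, 0.4, 0.7]
gripper_width: 0.0879
```

Run:
```python
from h import *
s=r.get_state();print(s["tcp_pos"],s["contact_force"],s["time_s"])
w,b=[cv2.cvtColor(r.capture(n),cv2.COLOR_RGB2BGR) for n in("wrist","scene")]
cv2.imwrite("pics/m2.png",np.hstack([crop(w,220,0,200,290,2),crop(b,245,160,100,145,4)]))
```

```text
[ 0.54141833 -0.03410576  0.47673033] [0.12297364 0.40803064 0.65149493] 9.2167
```

View pics/m2.png

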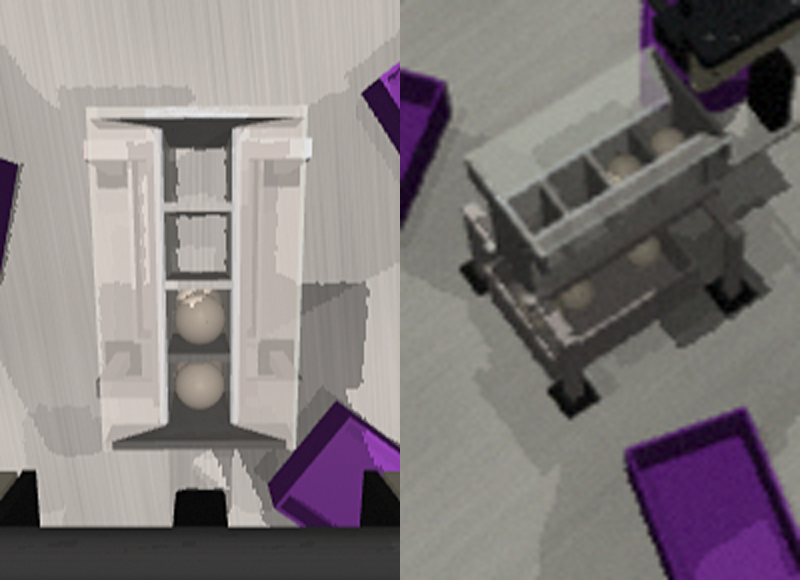

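The view shows compartments 1 and 2 empty with the gate floor closed under them. Compartments 3 and 4 still show their balls at equal height, and balls lie in the tray. Handing in.

```bash
python3 -c "
from plant import r
print(r.close_job())"
```

```text
the job is handed in; nothing more can be done
None
```

The job is done and handed in, at about 9.3 s of the 38 s allowed. I gripped the handle, found the stop by pushing lightly, pulled the gate out to about 74 mm, and pushed it home again. It came back to the same TCP position as the first stop contact, within 0.5 mm, at about 17 N. I then released and backed off.

- **Compartments:** the last wrist view shows compartments 1 and 2 (farthest from the handle) empty over a closed floor. Compartments 3 and 4 still show their upper balls at similar heights, so I take the lower ones to be in place beneath them, though they cannot be seen.
- **Tray:** the scene view shows balls in the tray. I could pick out only two clearly behind the tray wall and hopper, so all four being there is inferred from the two empty compartments.
- **Bystanders:** the arm did not go near the bottle, jar or tape after the start. I did not check them in a final picture.

No check failed or disagreed.

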